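Open the dust inlet and start the extractor

TASK

Get the dust extraction going before sanding: with the fingertips push the orange cover of the bench dust inlet all the way open, then press the green start button on the grey control box fully in, without ramming it, and let it spring back. Do not press green before the cover is open, do not touch the red, yellow or blue buttons at all, and grasp, lift or shift nothing else on the bench.

Things in the scene. Friction and masses are not known exactly. Their poses are not given: they have to be found in the camera images.
- inlet: fixed dust inlet on the bench: grey plate 130 (x) by 280 (y) by 12 mm thick with aluminium side rails 22 mm high along its long (y) sides; the rails leave 106 mm between them. Origin: centre of its underside, on the bench. The orange cover slides along its +y axis to open, uncovering a round black grated inlet (76 mm across, centre 55 mm towards -y), to a low aluminium cross stop near the +y end
- cover (a joint): how far the orange cover has slid, in m: 0 = shut, 0.100 = fully open against the stop. It starts between 0 and 0.012, slides with about 3 N of friction and stays where it is left
- cover_face (a point): centre of the orange cover's rear side (towards -y of the inlet), the face to push on; moves with the cover. The cover is a solid block 94 by 94 mm, 32 mm tall, too wide to grasp: underside 13.5 mm, this point 29.5 mm, top 45.5 mm above the bench. Behind it lies the flat grey plate (top 12 mm above the bench), 38 mm long when the cover is shut, then bare bench
- box: fixed grey control box with black top, 100 (x) by 250 (y) by 45 mm tall; origin: centre of its underside, on the bench. Its four buttons stand upright in a row along its y axis, 60 mm apart, the colours in any order
- green_top (a point): centre of the top of the green start button (round, 28 mm across, pressed straight down)
- green (a joint): how far the green button is down, in m: 0 = up, 0.006 = fully in, which takes about 5 N; it springs back
- green_base: round grey housing of the green button, 44 mm across, 12 mm tall; the cap stands 10 mm above it when up, 4 mm when fully in; origin at its underside, on the control box, 46 mm above the bench
- red_base: round grey housing of the red button, same sizes as the green one (44 mm across, cap 28 mm); origin at its underside; neither housing nor cap to be touched
- yellow_base: round grey housing of the yellow button, same sizes as the green one (44 mm across, cap 28 mm); origin at its underside; neither housing nor cap to be touched
- blue_base: round grey housing of the blue button, same sizes as the green one (44 mm across, cap 28 mm); origin at its underside; neither housing nor cap to be touched
- hammer: loose hammer of blue plastic, 270 mm long, lying along its x, head at +x 100 mm wide, 34 mm tall
- ratchet: loose chrome ratchet, 205 mm long, lying along its x, up to 28 mm tall
- bowl: loose small white ceramic bowl of steel nuts, 110 mm across, 42 mm tall; origin: centre of its underside
- sander: loose wooden sanding block, 60 by 110 by 35 mm; origin: centre of its underside
- pliers: loose steel locking pliers, 195 mm long, lying along its x, 18 mm tall
- tape: loose yellow tape measure, 65 by 35 by 55 mm tall; origin: centre of its underside
- tin: loose small green tin with brass lid, 44 mm across, 30 mm tall; origin: centre of its underside

How it is judged:
By the outcome, as a careful person would: the job done as asked, in the order asked, and still so for the second after the job is handed in, with the robot touching nothing.
It also fails if it takes over 45 s, if anything falls off the work surface, if the arm or the gripper's body presses on something with over 40 N, if the wrist force passes 120 N, or if a joint passes its speed limit or range.

ROBOT

A 6-joint arm with a two-finger parallel gripper is mounted at the origin on the work surface. World frame = base frame: x ahead of the robot, y to its left, z up, the work surface at z = 0. Lengths are in m, angles in degrees, forces in N, time in s.
With the tool pointing down it reaches from about 0.35 to 0.875 m from the base axis. Payload 4.2 kg.
Tool frame: the origin (TCP) lies on the centre line of the jaws, within the pads' length; the fingertips stand 19 mm ahead of it and the grasp point (between the pads) is the TCP; z points along the fingers, y is the line along which they close (so a half turn about z gives the same grasp; the last joint's range is limited). The gripper opens to 87 mm and grips with 3 to 60 N. Pads are 19 mm wide; open, the fingers measure 117 mm over their backs; the gripper's body (75 mm by 190 mm) begins 51 mm behind the grasp point.
Start: joints at [-58.637, 22.042, 0.453, 0, -68.411, -14.817], TCP at [0.178, -0.599, 0.242] pointing down, gripper open.
Joint ranges: [-179.83, 179.83], [-69.29, 118.12], [-61.27, 80.66], [-181.25, 117.63], [-171.15, -9.14], [-177.46, 177.46]. Speed limits (degrees/s): [159.86, 159.86, 180, 180, 180, 180].

INTERFACE

Orientations are given as a 3x3 rotation matrix whose columns are the frame's x, y, z axes.
In Python, from station import sense, capture, finish_job, search_frame, masks_of gives the robot as it stands.
- The arm moves only by the tool drive_tool, never from a script. Its argument "rows" is a list of rows, each a list of 7 numbers: the opening in per cent of the stroke, from 0 (shut) to 100 (fully open), then the shift along the world's x, y, z in mm, then the turn, a rotation vector about the world's x, y, z in rad. In form: [[fingers, dx, dy, dz, wx, wy, wz], ...]. A call has 1 to 5 rows; each row shifts and turns the commanded pose from where the row before left it; what a row does not reach is not made up. A row lasts 1/12 s, in which the tool goes at most 41.7 mm and 7.16 degrees, less where a joint would pass 70% of its speed; a pose out of reach is approached as far as the arm can. A call is refused whole if a number of a shift passes 41.7 or a number of a turn 0.125, either way. A call with a gripper value outside its range is refused whole. The fingers move at their own pace and stop on an object; the grip force is fixed at half the most. Time passes only in rows, so rows that do not move let the fingers close. It gives the time, the measured TCP pose, the force, the opening and the grip force at its end, in the units of the state.
- sense(): the state, without advancing time (a new reading comes with each control period).
- capture(name): name is "side" or "top"; returns a dict with "frame" (480x640x3 uint8, red, green, blue), "z_map" (480x640 float32, m along the optical axis (not along the pixel's ray), 0 where there is no reading), "fx", "fy", "cx", "cy" (pixels), "R" (3x3) and "t" (3): a world point X has camera coordinates R X + t. Camera axes: x right, y down, z forward; pixel columns grow to the right and rows downward; lengths in m; the calibration is good to about 2 mm. A picture is of the moment at which its call begins.
- finish_job(): hands the job in; it is judged then, once.
Trained networks look in a picture, given as the dict that the camera call returned (one of the last four; its "shot" number tells which), for a name from the list of things; names that differ only in an ending like _2 or _b are one class to them, and where a whole thing is asked for, a point or a joint stands for the part that bears it (a point fixed in the world has none). Each returns a list of dicts, best first, with "p" (0 to 1); they miss things now and then, are a little off and sometimes report something else, mostly with a low value. They report only what shows in the picture. A call takes as long as a camera call.
- search_frame(label, picture): "xy" ([column, row] in pixels, amid what is visible of it).
- masks_of(label, picture): "region" (480x640 bool, what is visible of it) and "xy" ([column, row] in pixels, amid what is visible of it).
The state is a dict: "time_s": time; "joints": joint angles; "joint_velocities": joint speeds; "effort": joint torques, N m; "tcp_pos": TCP position; "ee_rot": TCP orientation; "wrist_force": force on the tool from outside, world axes, zero at the start; "moment": the same for the moment, N m; "gripper_width": opening from 0.0 (shut) to 1.0 (fully open); "gripper_force": force on a finger pad.
Only numpy, scipy, OpenCV 4.12 (cv2) and the standard library are available. Lean on these libraries where they do the work, as an engineer would, in place of code of your own. Each camera call takes 0.05 s, during which the arm holds its last target. There are 200 camera calls.

## Working session

There is one attempt and no reset: what is moved stays moved. The work goes in short steps, Python scripts to look and compute and a tool call to move; the robot and the scene stay as the last step left them, time stands still between calls to the robot, and variables do not carry over. Pictures are saved under pics/ and viewed, at most 10 in all, crops included, and the job is handed in when it is done.

Besides the shell and the picture viewer there is one more tool, called after "Emit:" as name(argument=value, ...), one argument or row to a line, values as JSON. drive_tool: Moves the arm, as the interface text tells. Its arguments: {"type":"object","properties":{"rows":{"type":"array"}},"required":["rows"]}

```bash
mkdir -p pics; cat > h.py <<'E'
import numpy as np, cv2
from station import sense, capture, finish_job, search_frame, masks_of
def pts(c, m):
    v,u=np.nonzero(m & (c["z_map"]>0)); z=c["z_map"][v,u]
    P=np.c_[(u-c["cx"])/c["fx"]*z,(v-c["cy"])/c["fy"]*z,z]
    return (P-c["t"])@np.asarray(c["R"])
E
python3 - <<'E'
from h import *
for n in ("top","side"):
    c=capture(n); cv2.imwrite(f"pics/{n}0.png",c["frame"][:,:,::-1])
    for l in ["inlet","cover","cover_face","box","green_top","green_base","red_base","yellow_base","blue_base","hammer","ratchet","bowl","sander","pliers","tape","tin"]:
        r=masks_of(l,c)
        for d in r[:2]:
            if d["p"]<.3: continue
            P=pts(c,d["region"])
            print(n,l,round(d["p"],2),np.round(d["xy"]),len(P), *(np.round(np.percentile(P,q,axis=0),3) for q in (3,50,97)) if len(P) else "")
E
```

```text
top inlet 0.91 [202. 244.] 7793 [0.475 0.119 0.01 ] [0.54  0.245 0.018] [0.606 0.38  0.05 ]
top inlet 0.49 [174. 157.] 994 [0.655 0.283 0.   ] [0.732 0.31  0.019] [0.837 0.339 0.029]
top cover 0.69 [223. 239.] 2025 [0.501 0.16  0.04 ] [0.546 0.204 0.047] [0.591 0.249 0.051]
top cover_face 0.98 [222. 239.] 1976 [0.501 0.161 0.042] [0.546 0.204 0.047] [0.59  0.249 0.051]
top cover_face 0.6 [306. 137.] 2045 [ 0.724 -0.019  0.004] [0.774 0.029 0.025] [0.817 0.076 0.045]
top box 0.81 [433. 253.] 4212 [ 0.453 -0.359  0.026] [ 0.511 -0.237  0.047] [ 0.572 -0.123  0.052]
top green_base 0.86 [395. 264.] 316 [ 0.476 -0.174  0.056] [ 0.493 -0.155  0.062] [ 0.511 -0.138  0.073]
top red_base 0.82 [477. 244.] 325 [ 0.509 -0.35   0.056] [ 0.526 -0.329  0.062] [ 0.544 -0.312  0.072]
top yellow_base 0.56 [424. 256.] 328 [ 0.487 -0.232  0.056] [ 0.505 -0.213  0.062] [ 0.524 -0.195  0.072]
top blue_base 0.89 [452. 249.] 355 [ 0.498 -0.291  0.054] [ 0.516 -0.271  0.061] [ 0.536 -0.253  0.073]
top hammer 0.79 [444. 154.] 2142 [ 0.634 -0.327  0.016] [ 0.721 -0.273  0.029] [ 0.894 -0.242  0.037]
top ratche
[... 1626 characters left out ...]
267  0.024] [ 0.889 -0.237  0.035]
side ratchet 0.7 [162. 292.] 648 [0.649 0.29  0.005] [0.699 0.319 0.018] [0.826 0.345 0.029]
side bowl 0.83 [250. 225.] 961 [ 0.717 -0.021  0.008] [0.774 0.025 0.028] [0.816 0.077 0.043]
side bowl 0.38 [306. 376.] 1206 [0.281 0.28  0.008] [0.301 0.308 0.051] [0.341 0.324 0.057]
side sander 0.77 [358. 269.] 1320 [ 0.407 -0.051  0.004] [0.427 0.013 0.034] [0.462 0.053 0.037]
side pliers 0.64 [462. 235.] 741 [ 0.263 -0.325  0.001] [ 0.335 -0.29   0.013] [ 0.402 -0.277  0.019]
side tape 0.82 [306. 376.] 1225 [0.281 0.278 0.005] [0.301 0.307 0.051] [0.341 0.324 0.057]
side tin 0.88 [295. 238.] 298 [ 0.626 -0.029  0.003] [ 0.639 -0.003  0.027] [0.662 0.01  0.033]
```

View pics/top0.png

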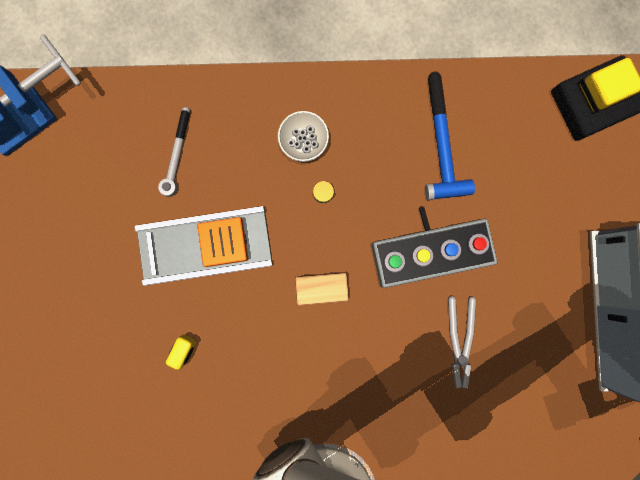

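```bash
python3 - <<'E'
from h import *
for n in ("top","side"):
    c=capture(n)
    r=masks_of("cover",c)[0]; P=pts(c,r["region"])
    zt=np.median(P[:,2][P[:,2]>.04]); Q=P[abs(P[:,2]-zt)<.004]
    print(n,"cover top",np.round(zt,4),cv2.minAreaRect((Q[:,:2]*1000).astype(np.float32)))
    r=masks_of("inlet",c)[0]; P=pts(c,r["region"]); 
    print("inlet",cv2.minAreaRect((P[:,:2]*1000).astype(np.float32)))
    r=masks_of("box",c)[0]; P=pts(c,r["region"]);Q=P[abs(P[:,2]-.047)<.006]
    print("box",cv2.minAreaRect((Q[:,:2]*1000).astype(np.float32)))
    for l in ("green_base","yellow_base","blue_base","red_base"):
        r=masks_of(l,c)
        if not r: continue
        P=pts(c,r[0]["region"]); z=np.percentile(P[:,2],95); T=P[P[:,2]>z-.003]
        print(l,np.round(z,4),len(T),np.round(T.mean(0),4),np.round((T.min(0)+T.max(0))/2,4))
s=sense(); print(s["tcp_pos"],np.round(s["ee_rot"],3),s["wrist_force"],s["time_s"])
E
```

```text
top cover top 0.047 ((546.3231811523438, 205.93695068359375), (93.6910400390625, 93.90385437011719), 7.1567158699035645)
inlet ((542.4116821289062, 253.17233276367188), (136.4443359375, 288.8259582519531), 7.413196086883545)
box ((510.9859619140625, -243.96925354003906), (99.7794189453125, 250.13104248046875), 10.318918228149414)
green_base 0.0719 80 [ 0.4946 -0.1557  0.071 ] [ 0.4945 -0.1551  0.0731]
yellow_base 0.0721 85 [ 0.5047 -0.2138  0.0711] [ 0.5053 -0.2133  0.0724]
blue_base 0.0722 80 [ 0.5162 -0.2728  0.0712] [ 0.5163 -0.2728  0.0724]
red_base 0.0712 93 [ 0.5273 -0.332   0.0702] [ 0.5273 -0.3317  0.071 ]
side cover top 0.0461 ((542.7182006835938, 206.37928771972656), (94.53740692138672, 95.4245834350586), 7.180901527404785)
inlet ((647.4219360351562, -10.276725769042969), (42.38420486450195, 43.02968215942383), 71.41890716552734)
box ((508.1936950683594, -241.99378967285156), (99.83158111572266, 250.24859619140625), 10.590513229370117)
green_base 0.0694 51 [ 0.4917 -0.1548  0.0688] [ 0.4923 -0.1554  0.0688]
yellow_base 0.0697 42 [ 0.5012 -0.2101  0.0687] [ 0.4992 -0.1946  0.0687]
blue_base 0.0692 39 [ 0.5132 -0.2709  0.0686] [ 0.5137 -0.2713  0.0689]
red_base 0.0694 38 [ 0.5232 -0.3267  0.0685] [ 0.52   -0.3111  0.0686]
[ 0.17803933 -0.59909558  0.24154815] [[-0.959 -0.285  0.   ]
 [-0.285  0.959 -0.   ]
 [-0.    -0.    -1.   ]] [ 0.4823371  -0.08879313  0.52130477] 2.5
```

The top view shows the inlet at about (202, 245), with its cross stop on the left (world +y) at (152, 253) and the cover at (222, 241). On the control box, green is at (395, 261), followed by yellow (424, 256), blue (452, 249) and red (480, 243). The networks agree with this. I'll close the fingers and travel high to a point behind the cover.

Emit:
drive_tool(
  rows=[
    [0,18,34,0,0,0,-0.08],
    [0,18,34,0,0,0,-0.083],
    [0,18,34,0,0,0,0],
    [0,18,34,0,0,0,0],
    [0,18,34,0,0,0,0],
  ],
)

```text
time_s: 2.92
tcp_pos: [0.2684, -0.4276, 0.2416]
ee_rot: [[-0.992, -0.125, 0.0], [-0.125, 0.992, -0.0], [-0.0, -0.0, -1.0]]
wrist_force: [0.4, 0.4, -0.3]
gripper_width: 0.709
gripper_force: 0.0
```

Emit:
drive_tool(
  rows=[
    [0,18,34,0,0,0,0],
    [0,18,34,0,0,0,0],
    [0,18,34,0,0,0,0],
    [0,18,34,0,0,0,0],
    [0,18,34,0,0,0,0],
  ],
)

```text
time_s: 3.33
tcp_pos: [0.3585, -0.2574, 0.242]
ee_rot: [[-0.992, -0.125, 0.001], [-0.125, 0.992, -0.0], [-0.001, -0.0, -1.0]]
wrist_force: [0.6, -0.1, 0.9]
gripper_width: 0.328
gripper_force: 0.0
```

Emit:
drive_tool(
  rows=[
    [0,18,34,0,0,0,0],
    [0,18,34,0,0,0,0],
    [0,18,34,0,0,0,0],
    [0,18,34,0,0,0,0],
    [0,18,34,0,0,0,0],
  ],
)

```text
time_s: 3.75
tcp_pos: [0.4485, -0.0872, 0.242]
ee_rot: [[-0.992, -0.126, 0.001], [-0.126, 0.992, 0.0], [-0.001, -0.0, -1.0]]
wrist_force: [1.1, -1.0, -0.0]
gripper_width: 0.02
gripper_force: 0.0
```

Emit:
drive_tool(
  rows=[
    [0,18,34,0,0,0,0],
    [0,18,34,0,0,0,0],
    [0,18,34,0,0,0,0],
    [0,18,34,0,0,0,0],
    [0,0,0,0,0,0,0],
  ],
)

```text
time_s: 4.17
tcp_pos: [0.5231, 0.0517, 0.2414]
ee_rot: [[-0.991, -0.131, 0.003], [-0.13, 0.991, 0.001], [-0.003, 0.0, -1.0]]
wrist_force: [-0.3, -0.2, -0.0]
gripper_width: 0.006
gripper_force: 0.0
```

Emit:
drive_tool(
  rows=[
    [0,17,31,-20,0,0,0],
    [0,16,28,-25,0,0,0],
    [0,0,0,-35,0,0,0],
    [0,0,0,-35,0,0,0],
    [0,0,0,-35,0,0,0],
  ],
)

```text
time_s: 4.58
tcp_pos: [0.5532, 0.1064, 0.0903]
ee_rot: [[-0.992, -0.126, 0.001], [-0.126, 0.992, 0.001], [-0.001, 0.0, -1.0]]
wrist_force: [-0.3, -0.1, -0.2]
gripper_width: 0.006
gripper_force: 0.0
```

Emit:
drive_tool(
  rows=[
    [0,0,0,-25,0,0,0],
    [0,0,0,-15,0,0,0],
    [0,0,0,-5,0,0,0],
    [0,0,0,0,0,0,0],
  ],
)

```text
time_s: 4.92
tcp_pos: [0.5524, 0.1054, 0.0454]
ee_rot: [[-0.992, -0.125, -0.003], [-0.125, 0.992, -0.001], [0.003, -0.001, -1.0]]
wrist_force: [-0.6, -0.3, 0.6]
gripper_width: 0.006
gripper_force: 0.0
```

```bash
python3 - <<'E'
from h import *
c=capture("side"); cv2.imwrite("pics/side1.png",c["frame"][150:390,100:420,::-1].repeat(2,0).repeat(2,1))
s=sense(); print(s["tcp_pos"],s["wrist_force"],np.round(s["ee_rot"],3))
E
```

```text
[0.5533498  0.10584935 0.04673412] [0.10551299 0.29857746 0.30406008] [[-0.992 -0.126  0.   ]
 [-0.126  0.992 -0.   ]
 [-0.    -0.    -1.   ]]
```

View pics/side1.png

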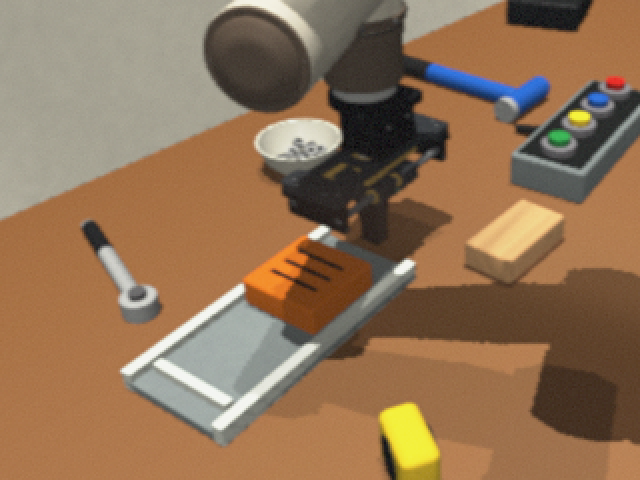

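The picture shows the closed fingers at about (375, 220), behind the cover, with the gripper body clear above it. Next I push along the inlet's +y.

Emit:
drive_tool(
  rows=[
    [0,1,12,-2,0,0,0],
    [0,0,10,0,0,0,0],
    [0,-1,8,0,0,0,0],
    [0,-1,6,0,0,0,0],
    [0,-1,6,0,0,0,0],
  ],
)

```text
time_s: 5.38
tcp_pos: [0.5511, 0.1492, 0.0452]
ee_rot: [[-0.992, -0.126, 0.001], [-0.126, 0.992, 0.001], [-0.001, 0.001, -1.0]]
wrist_force: [-0.8, 0.0, -1.0]
gripper_width: 0.007
gripper_force: 0.0
```

Emit:
drive_tool(
  rows=[
    [0,-1,8,0,0,0,0],
    [0,-1,10,0,0,0,0],
    [0,-1.5,12,0,0,0,0],
    [0,-1.5,12,0,0,0,0],
    [0,-1.5,12,0,0,0,0],
  ],
)

```text
time_s: 5.8
tcp_pos: [0.5441, 0.2026, 0.0447]
ee_rot: [[-0.992, -0.125, -0.001], [-0.125, 0.992, -0.001], [0.001, -0.001, -1.0]]
wrist_force: [-0.2, -4.0, 2.7]
gripper_width: 0.007
gripper_force: 2.2
```

Emit:
drive_tool(
  rows=[
    [0,-1,8,0,0,0,0],
    [0,-1,6,0,0,0,0],
    [0,0,0,0,0,0,0],
  ],
)

```text
time_s: 6.05
tcp_pos: [0.5425, 0.2178, 0.0443]
ee_rot: [[-0.992, -0.127, 0.001], [-0.127, 0.992, 0.001], [-0.001, 0.001, -1.0]]
wrist_force: [-0.1, -0.2, -0.3]
gripper_width: 0.007
gripper_force: 0.0
```

Emit:
drive_tool(
  rows=[
    [0,-0.5,4,0,0,0,0],
    [0,-0.5,4,0,0,0,0],
    [0,-0.5,4,0,0,0,0],
    [0,-0.4,3,0,0,0,0],
  ],
)

```text
time_s: 6.38
tcp_pos: [0.5406, 0.2309, 0.0443]
ee_rot: [[-0.992, -0.125, -0.0], [-0.125, 0.992, -0.0], [0.0, -0.0, -1.0]]
wrist_force: [1.2, -2.7, -0.6]
gripper_width: 0.007
gripper_force: 1.6
```

Emit:
drive_tool(
  rows=[
    [0,-0.4,3,0,0,0,0],
    [0,-0.4,3,0,0,0,0],
  ],
)

```text
time_s: 6.55
tcp_pos: [0.5398, 0.2369, 0.0443]
ee_rot: [[-0.992, -0.125, -0.0], [-0.125, 0.992, -0.0], [0.0, -0.0, -1.0]]
wrist_force: [2.5, -2.9, -1.2]
gripper_width: 0.004
gripper_force: 1.6
```

Emit:
drive_tool(
  rows=[
    [0,-0.4,3,0,0,0,0],
    [0,-0.4,3,0,0,0,0],
  ],
)

```text
time_s: 6.72
tcp_pos: [0.5393, 0.2399, 0.0444]
ee_rot: [[-0.992, -0.126, -0.002], [-0.126, 0.992, -0.006], [0.002, -0.006, -1.0]]
wrist_force: [12.5, -22.6, -0.3]
gripper_width: 0.003
gripper_force: 12.1
```

```bash
python3 - <<'E'
from h import *
c=capture("side"); cv2.imwrite("pics/side2.png",c["frame"][230:390,140:360,::-1].repeat(3,0).repeat(3,1))
s=sense(); print(s["tcp_pos"],s["wrist_force"])
E
```

```text
[0.53936614 0.2397654  0.04435675] [  6.86974118 -13.16023689   0.24571812]
```

View pics/side2.png

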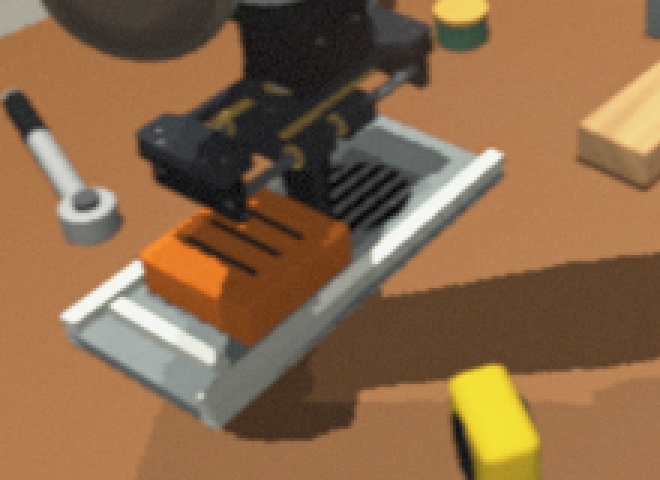

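The force has risen to about 25 N. The cover at (245, 265) looks close to the cross stop at (165, 330). I'll back off and measure how far it has travelled.

Emit:
drive_tool(
  rows=[
    [0,1,-8,0,0,0,0],
    [0,2,-16,0,0,0,0],
    [0,3,-24,0,0,0,0],
    [0,3,-24,20,0,0,0],
    [0,0,0,30,0,0,0],
  ],
)

```text
time_s: 7.18
tcp_pos: [0.5453, 0.1666, 0.092]
ee_rot: [[-0.993, -0.121, -0.008], [-0.121, 0.993, -0.003], [0.009, -0.002, -1.0]]
wrist_force: [1.0, 1.2, 0.1]
gripper_width: 0.005
gripper_force: 0.0
```

Emit:
drive_tool(
  rows=[
    [0,0,-35,20,0,0,0],
    [0,0,-35,15,0,0,0],
    [0,0,-35,0,0,0,0],
    [0,0,-35,0,0,0,0],
    [0,0,-20,0,0,0,0],
  ],
)

```text
time_s: 7.6
tcp_pos: [0.5474, 0.0084, 0.1303]
ee_rot: [[-0.992, -0.123, 0.001], [-0.123, 0.992, 0.001], [-0.001, 0.001, -1.0]]
wrist_force: [0.2, 0.7, -1.0]
gripper_width: 0.005
gripper_force: 0.0
```

```bash
python3 - <<'E'
from h import *
a=np.radians(7.2); ex=np.array([np.cos(a),np.sin(a)]); ey=np.array([-np.sin(a),np.cos(a)])
for n in ("top","side"):
    c=capture(n)
    cv2.imwrite(f"pics/{n}3.png",c["frame"][(190 if n=="top" else 230):(310 if n=="top" else 390),120:300,::-1].repeat(4 if n=="top" else 3,0).repeat(4 if n=="top" else 3,1))
    r=masks_of("cover",c)[0]; P=pts(c,r["region"])
    zt=np.median(P[:,2][P[:,2]>.04]); Q=P[abs(P[:,2]-zt)<.004]
    print(n,"cover top",np.round(zt,4),cv2.minAreaRect((Q[:,:2]*1000).astype(np.float32)))
    r=masks_of("inlet",c)[0]; P=pts(c,r["region"]); v=P[:,:2]@ey
    print("inlet",r["p"],np.percentile(v,[0,1,99,100]), "cover y",np.percentile(Q[:,:2]@ey,[1,99]))
s=sense(); print(s["tcp_pos"],s["wrist_force"])
E
```

```text
top cover top 0.047 ((573.6812133789062, 301.0965881347656), (29.265544891357422, 94.26835632324219), 17.952213287353516)Traceback (most recent call last):
  File "<stdin>", line 9, in <module>
IndexError: list index out of range
```

View pics/top3.png

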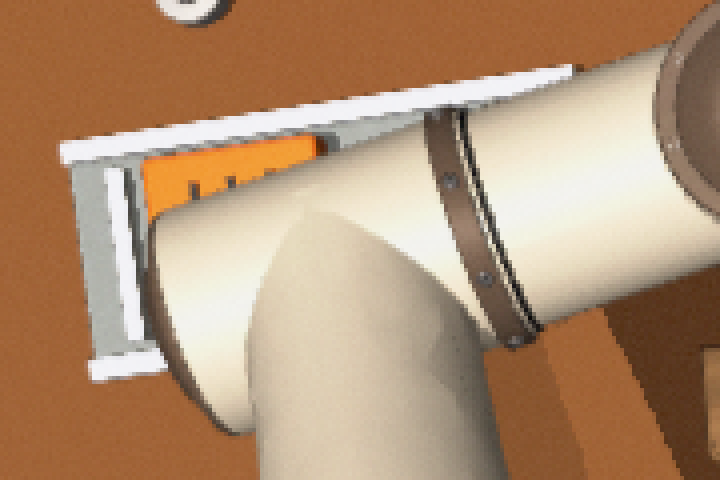

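The arm hides most of the cover, and I can see a possible small gap to the stop at about (137, 165). I'll move the arm on towards the box, staying high, and measure from there.

Emit:
drive_tool(
  rows=[
    [0,-8,-35,5,0,0,0],
    [0,-10,-35,0,0,0,0],
    [0,-12,-35,0,0,0,0],
    [0,-12,-35,0,0,0,0],
    [0,-12,-20,0,0,0,0],
  ],
)

```text
time_s: 8.17
tcp_pos: [0.4938, -0.1503, 0.1346]
ee_rot: [[-0.992, -0.126, 0.001], [-0.126, 0.992, 0.0], [-0.001, 0.0, -1.0]]
wrist_force: [1.0, -0.0, -0.3]
gripper_width: 0.007
gripper_force: 0.0
```

```bash
python3 - <<'E'
from h import *
a=np.radians(7.2); ex=np.array([np.cos(a),np.sin(a)]); ey=np.array([-np.sin(a),np.cos(a)])
for n in ("top","side"):
    c=capture(n)
    y,k=(190,4) if n=="top" else (230,3)
    cv2.imwrite(f"pics/{n}4.png",c["frame"][y:y+(120 if k==4 else 160),120:300,::-1].repeat(k,0).repeat(k,1))
    full=np.ones((480,640),bool); P=pts(c,full); u=P[:,:2]@ex; v=P[:,:2]@ey; z=P[:,2]
    C=np.array([.544,.206]); s0=u-C@ex
    m=(abs(s0)<.03)&(v>.05)&(v<.50)&(z<.1)   # strip along the inlet axis
    b=np.round(v[m]-C@ey,3); zz=z[m]
    for lo in np.arange(-.1,.26,.004):
        k=(b>=lo)&(b<lo+.004)
        if k.any(): print(n,round(lo,3),k.sum(),np.round(np.median(zz[k])*1000,1),end=" | ")
    print()
    r=masks_of("cover",c)
    if r:
        P=pts(c,r[0]["region"]); zt=np.median(P[:,2][P[:,2]>.04]); Q=P[abs(P[:,2]-zt)<.004]
        print(n,"cover top",cv2.minAreaRect((Q[:,:2]*1000).astype(np.float32)))
s=sense(); print(s["tcp_pos"],s["wrist_force"])
E
```

```text
top -0.088 34 14.4 | top -0.084 53 13.8 | top -0.08 48 14.4 | top -0.076 49 13.8 | top -0.072 51 13.3 | top -0.068 50 14.1 | top -0.064 56 13.8 | top -0.06 43 13.5 | top -0.056 55 13.2 | top -0.052 48 13.6 | top -0.048 53 14.1 | top -0.044 52 14.2 | top -0.04 51 14.1 | top -0.036 49 13.9 | top -0.032 52 14.3 | top -0.028 52 14.0 | top -0.024 50 14.2 | top -0.02 49 14.5 | top -0.016 51 13.9 | top -0.012 55 14.3 | top -0.008 48 14.4 | top -0.004 51 14.9 | top 0.0 51 14.5 | top 0.004 49 14.9 | top 0.008 54 14.5 | top 0.012 49 14.5 | top 0.016 50 14.1 | top 0.02 55 14.2 | top 0.024 50 14.0 | top 0.028 47 12.8 | top 0.032 50 13.5 | top 0.036 54 13.9 | top 0.04 139 30.1 | top 0.044 52 47.0 | top 0.048 59 46.7 | top 0.052 50 47.0 | top 0.056 57 46.7 | top 0.06 53 47.2 | top 0.064 58 47.9 | top 0.068 45 48.0 | top 0.072 53 46.6 | top 0.076 58 46.8 | top 0.08 50 47.1 | top 0.084 58 47.7 | top 0.088 51 48.7 | top 0.092 55 47.6 | top 0.096 52 47.6 | top 0.1 53 47.5 | top 0.104 64 47.5 | top 0.108 46 48.3 | top 0.112 55 46.6 | top 0.116 53 46.8 | top 0.12 59 47.0 | top 0.124 54 47.0 | top 0.128 
[... 1973 characters left out ...]
22.7 | side 0.16 139 17.5 | side 0.164 55 12.5 | side 0.168 53 12.4 | side 0.172 56 12.6 | side 0.176 58 12.7 | side 0.18 138 8.4 | side 0.184 67 0.7 | side 0.188 56 0.5 | side 0.192 57 0.8 | side 0.196 63 0.9 | side 0.2 53 0.9 | side 0.204 61 0.6 | side 0.208 61 0.6 | side 0.212 63 0.7 | side 0.216 61 0.3 | side 0.22 60 0.8 | side 0.224 63 0.8 | side 0.228 63 0.8 | side 0.232 67 0.5 | side 0.236 66 0.5 | side 0.24 60 0.3 | side 0.244 65 0.7 | side 0.248 64 0.2 | side 0.252 73 0.5 | side 0.256 67 0.7 | 
side cover top ((532.6402587890625, 295.29949951171875), (96.68131256103516, 93.97415161132812), 7.652622222900391)
[ 0.49442737 -0.14861967  0.13476098] [ 0.23257482  0.34290684 -0.54997443]
```

View pics/side4.png

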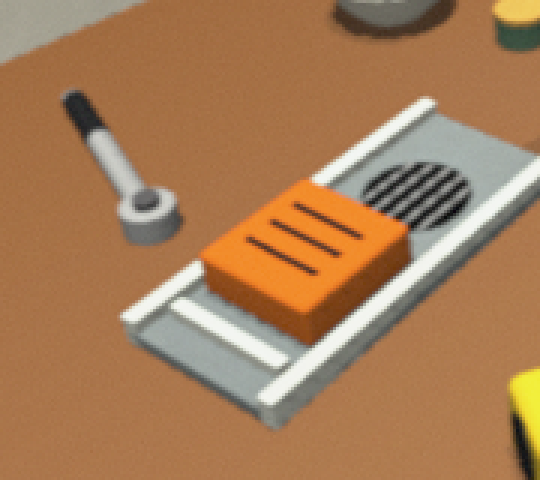

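The cover's front edge is 47.5 mm from the plate's +y end, where fully open gives 48 mm. It travelled about 89 mm from a start near 12 mm, and it was blocked under about 25 N, so the cover is at its limit (about 0.100). The grate at (415, 195) is fully uncovered. Next is the green button.

Emit:
drive_tool(
  rows=[
    [0,-1,-6.5,-10,0,0,0],
    [0,0,0,-15,0,0,0],
    [0,0,0,-10,0,0,0],
    [0,0,0,-5,0,0,0],
    [0,0,0,0,0,0,0],
  ],
)

```text
time_s: 8.78
tcp_pos: [0.4924, -0.1549, 0.0928]
ee_rot: [[-0.992, -0.127, -0.004], [-0.127, 0.992, 0.0], [0.003, 0.001, -1.0]]
wrist_force: [-0.2, -0.4, 0.1]
gripper_width: 0.007
gripper_force: 0.0
```

```bash
python3 - <<'E'
from h import *
c=capture("side"); cv2.imwrite("pics/side5.png",c["frame"][130:290,310:490,::-1].repeat(3,0).repeat(3,1))
s=sense(); print(s["tcp_pos"],s["wrist_force"])
E
```

```text
[ 0.49298234 -0.15509678  0.09373496] [-0.02387768 -0.70899305  1.17106244]
```

View pics/side5.png

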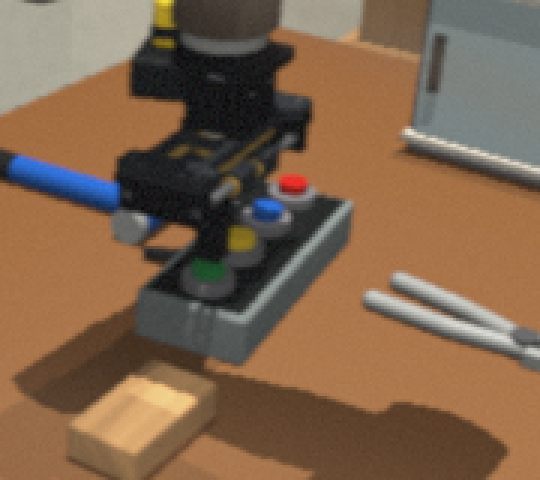

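The closed fingertips at (212, 250) are just above the green cap at (210, 270) and clear of yellow at (240, 238). I'll press slowly.

Emit:
drive_tool(
  rows=[
    [0,0,0,-2.5,0,0,0],
    [0,0,0,-2,0,0,0],
    [0,0,0,-1.5,0,0,0],
    [0,0,0,-1.5,0,0,0],
  ],
)

```text
time_s: 9.17
tcp_pos: [0.4932, -0.1556, 0.0873]
ee_rot: [[-0.992, -0.126, 0.001], [-0.126, 0.992, -0.0], [-0.001, -0.0, -1.0]]
wrist_force: [-0.2, -0.4, 0.7]
gripper_width: 0.005
gripper_force: 0.7
```

Emit:
drive_tool(
  rows=[
    [0,0,0,-1.5,0,0,0],
    [0,0,0,-1.5,0,0,0],
    [0,0,0,0,0,0,0],
  ],
)

```text
time_s: 9.42
tcp_pos: [0.4932, -0.1556, 0.0843]
ee_rot: [[-0.992, -0.126, 0.001], [-0.126, 0.992, -0.0], [-0.001, -0.0, -1.0]]
wrist_force: [-1.3, 1.2, 3.3]
gripper_width: 0.004
gripper_force: 1.6
```

Emit:
drive_tool(
  rows=[
    [0,0,0,-1.5,0,0,0],
    [0,0,0,-1,0,0,0],
    [0,0,0,0,0,0,0],
  ],
)

```text
time_s: 9.67
tcp_pos: [0.4932, -0.1556, 0.0817]
ee_rot: [[-0.992, -0.126, 0.001], [-0.126, 0.992, -0.0], [-0.0, -0.0, -1.0]]
wrist_force: [-0.0, 0.7, 4.7]
gripper_width: 0.006
gripper_force: 2.3
```

Emit:
drive_tool(
  rows=[
    [0,0,0,-1,0,0,0],
    [0,0,0,0,0,0,0],
  ],
)

```text
time_s: 9.83
tcp_pos: [0.4933, -0.1556, 0.0814]
ee_rot: [[-0.992, -0.126, 0.0], [-0.126, 0.992, -0.0], [-0.0, -0.0, -1.0]]
wrist_force: [-1.8, 0.8, 8.1]
gripper_width: 0.003
gripper_force: 4.2
```

Emit:
drive_tool(
  rows=[
    [0,0,0,-1,0,0,0],
    [0,0,0,0,0,0,0],
  ],
)

```text
time_s: 10.0
tcp_pos: [0.4933, -0.1556, 0.0813]
ee_rot: [[-0.992, -0.126, 0.001], [-0.126, 0.992, -0.001], [-0.001, -0.001, -1.0]]
wrist_force: [-3.5, 3.1, 13.5]
gripper_width: 0.008
gripper_force: 7.1
```

Emit:
drive_tool(
  rows=[
    [0,0,0,3,0,0,0],
    [0,0,0,8,0,0,0],
    [0,0,0,20,0,0,0],
    [0,0,0,35,0,0,0],
    [0,0,0,35,0,0,0],
  ],
)

```text
time_s: 10.42
tcp_pos: [0.4917, -0.1556, 0.1804]
ee_rot: [[-0.992, -0.125, -0.004], [-0.125, 0.992, 0.0], [0.004, 0.001, -1.0]]
wrist_force: [1.4, 0.1, 0.4]
gripper_width: 0.004
gripper_force: 0.0
```

Emit:
drive_tool(
  rows=[
    [0,-20,0,30,0,0,0],
    [0,-20,25,20,0,0,0],
    [0,-20,30,0,0,0,0],
    [0,-20,30,0,0,0,0],
    [0,0,0,0,0,0,0],
  ],
)

```text
time_s: 10.83
tcp_pos: [0.4094, -0.068, 0.2307]
ee_rot: [[-0.992, -0.129, -0.001], [-0.129, 0.992, 0.002], [0.0, 0.002, -1.0]]
wrist_force: [0.1, 0.0, -1.1]
gripper_width: 0.003
gripper_force: 0.0
```

```bash
python3 - <<'E'
from h import *
c=capture("side"); cv2.imwrite("pics/side6.png",c["frame"][:,:,::-1])
for l in ("green_base","cover"):
    for d in masks_of(l,c)[:1]:
        P=pts(c,d["region"]); print(l,d["p"],np.percentile(P[:,2],95),np.median(P,0))
s=sense(); print(s["tcp_pos"],s["wrist_force"],s["time_s"])
E
```

```text
green_base 0.56 0.0695262378736053 [ 0.48663816 -0.14716935  0.05929377]
cover 0.6 0.04789683101299846 [0.51789942 0.30448451 0.04550538]
[ 0.41302461 -0.0704002   0.23073059] [ 0.0292821   0.22973248 -0.20873776] 10.9833
```

View pics/side6.png

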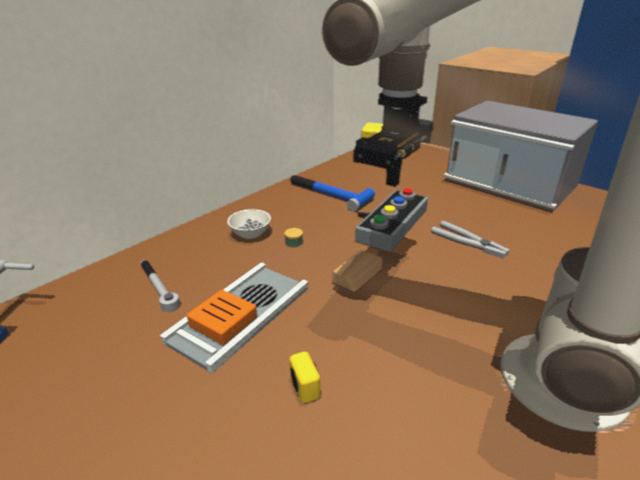

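The cover is open at (222, 315), the green button is back up at (379, 221), nothing else has moved and the arm is clear.

```bash
python3 -c "
from h import *
print(finish_job())"
```

```text
the job is handed in; nothing more can be done
None
```

The job is handed in: the cover is pushed open to its limit (about 100 mm by camera, though a gap of about 15 mm still shows before the cross stop). The green button was then pressed fully in at up to 13.5 N and sprang back, with nothing else touched.

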